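# Release the eccentric lock and send the badge die under the press

### The arm

A 7-joint arm with a two-finger parallel gripper is mounted at the origin on the work surface. World frame = base frame: x ahead of the robot, y to its left, z up, the work surface at z = 0. Lengths are in m, angles in rad, forces in N, time in s.
With the tool pointing down it reaches from about 0.4 to 0.85 m from the base axis. Payload 10.4 kg.
Tool frame: the origin (TCP) lies at the very end of the fingers, on their centre line; the grasp point (between the pads) lies 19 mm behind it; z points along the fingers, x is the direction in which the jaws open and shut, and the axes are right-handed (so a half turn about z gives the same grasp; the last joint's range is limited). The gripper opens to 87 mm and grips with 3 to 60 N. Pads are 19 mm wide; open, the fingers measure 117 mm over their backs; the gripper's body (75 mm by 190 mm) begins 51 mm behind the grasp point.
Start: joints at [-1.204, 0.332, -0.065, 1.46, 0.022, 1.35, -0.088], TCP at [0.237, 0.578, 0.223] pointing down, gripper open.
Joint ranges: [-2.6, 2.6], [-0.5, 2.12], [-1.47, 1.34], [0.16, 2.42], [-1.27, 4.41], [0.06, 2.06], [-2.6, 2.6]. Speed limits (rad/s): [2.22, 2.22, 2.79, 2.79, 3.14, 3.14, 3.14].

### API

Orientations are given as a unit quaternion [x, y, z, w].
In Python, from bench import r gives the robot as it stands. The module is installed in compiled form; this text tells all that it offers.
- The arm moves only by the tool carry_out, never from a script. Its argument "commands" is a list that holds one entry, the list of rows, each a list of 7 numbers: the closure in counts, from 0 (fully open) to 255 (shut), then the shift along the tool's x, y, z in units of 25 mm (1.0 is 25 mm), then the turn, a rotation vector about the tool's x, y, z in units of 5 degrees (1.0 is 5 degrees). A call has 1 to 12 rows; each row is the pose to reach, as a shift and turn from the pose measured when the call began, along the tool's axes at that moment; what a row does not reach only later rows make up. A row lasts 1/8 s, in which the tool goes at most 62.5 mm and 10.7 degrees, less where a joint would pass 70% of its speed; a pose out of reach is approached as far as the arm can. A call with a gripper value outside its range is refused whole. The fingers move at their own pace and stop on an object; "grip_force" is the grip in N (left out, the last holds). Time passes only in rows, so rows that repeat a pose let the fingers close. It gives the time, the measured TCP pose, the force and the opening at its end, in the units of the state.
- r.read_state(): the state, without advancing time (a new reading comes with each control period).
- r.camera(name): name is "side" or "top" or "wrist"; returns the picture (480x640x3 uint8, blue, green, red); there is no depth.
- r.camera_info(name): a dict with "fx", "fy", "cx", "cy" (pixels), "k1" (the pictures are not rectified: a ray, as slopes to the right and down, at radius r is drawn at 1 + k1 r^2 times it, then the intrinsics apply), "origin" and "rotation" of the camera in the world. Camera axes: x right, y down, z forward; pixel columns grow to the right and rows downward; lengths in m; the calibration is good to about 2 mm. A picture is of the moment at which its call begins: read the wrist's pose just before it. camera_info takes no time and is no camera call; for the wrist camera it gives the pose at the moment of the call.
- r.close_job(): hands the job in, once; it reports no verdict.
The state is a dict: "time": time; "joint_positions": joint angles; "joint_vel": joint speeds; "joint_torque": joint torques, N m; "ee_pos": TCP position; "eef_rot": TCP orientation; "ft_force": force on the tool from outside, world axes, zero at the start; "torque": the same for the moment, N m; "width": finger opening in m.
Only numpy, scipy, OpenCV 4.12 (cv2) and the standard library are available. Lean on these libraries where they do the work, as an engineer would, in place of code of your own. Each camera call takes 0.05 s, during which the arm holds its last target.

### The job

The badge press is loaded, but its cam lock is still closed. With your fingertips, push the red lever round until the notch in the yellow cam plate (its low point) faces the slide's roller, and only then push the black plate gently forward until the slide is fully home under the press head. Only push: do not grip or lift anything, do not lean on the slide while the cam still blocks it, leave the orange badge blank lying untouched in its brass die, leave the other things on the table where they are, and finish clear of the press.

Things in the scene. Friction and masses are not known exactly. Their poses are not given: they have to be found in the camera images.
- press: Badge press, fixed: grey base plate 14 mm thick. Origin at table height below the slide's path; x forward (the way the slide is pushed, away from the robot), y left, z up. In mm: plate spans x -120 to 180, y -110 to 200; teal column x 125 to 170, |y| < 28, 185 high; pull handle (not used) right of the column, x 130 to 205, y -28 to -56, 249 high.
- head (a point): Centre of the press head's underside, 84 mm above the table, at x 29, y 0 mm in the press frame. The head is a disc of radius 28 mm; the teal arm over it spans x 0 to 155, |y| < 22 mm, 132 to 168 mm high.
- slide_travel (a joint): Travel of the follower slide along the press's x, in m: 0 = fully back (start), 0.034 = fully home against its stop. About 2.5 N of friction; it stays where it is left. While the cam is not at its low point the slide's roller meets the cam's edge after about 4 mm and the slide goes no further.
- push_point (a point): On the rear face (towards the robot) of the slide's upright black push plate, in the middle, 58 mm above the table; x forward along the travel, y left, z up. The plate is 12 mm thick, 80 mm wide and reaches from 16 to 76 mm above the table; behind it is only the flat base plate, 14 mm high, reaching 20 mm further back.
- cam_turn (a joint): Angle of the cam in rad: 0 = low point (notch faces the roller, lever points along the press's +y, left); positive = clockwise from above, at 1.57 the lever points along +x. Range -0.6 to 1.7, starts at 0.8 to 1.55, so turn it anticlockwise. Friction about 0.18 N m; stays where left, no stop at 0. The slide goes fully home only within about 0.2 rad of 0.
- cam_axis (a point): On the cam's upright turning axis, 58 mm above the table, at x 7, y 150 mm in the press frame; turns with the cam, y along the lever, z up. The cam plate is a yellow disc, radius 45 mm, 18 to 30 mm above the table, with a pie-shaped notch 70 degrees wide, its low point.
- roller (a point): Top centre of the slide's steel follower roller (radius 8 mm, 30 mm above the table) on the robot's side of the cam, at y 150 mm in the press frame; carried on an aluminium arm from the slide, 16 to 26 mm above the table.
- lever_mid (a point): Middle of the red lever, 75 mm out from the cam axis, 58 mm above the table; y outward along the lever, x across it to its clockwise side (push on the +x side, towards -x). The lever is an upright bar 12 mm thick, from 26 to 100 mm out from the axis, 33 to 77 mm above the table.
- die (a point): Centre of the inner floor of the brass die cup on the slide, 32 mm above the table; cup outer radius 30 mm, inner 26 mm, rim 42 mm above the table, 95 mm forward of the push plate's rear face.
- blank: Orange badge blank, a loose disc of radius 24 mm, 6.5 mm thick, lying in the die. Origin at the centre of its underside.
- spare: Bystander: blue badge blank, disc of radius 24 mm, 6.5 mm thick, lying on the press's base plate between slide and cam. Origin at its underside.
- glue: Bystander: glue stick, radius 13.5 mm, 88 mm tall, standing on the base plate right of the slide. Origin at its underside.
- tape: Bystander: roll of tape lying flat, radius 36 mm, 19 mm high, on the table right of the press. Origin at its underside.
- stapler: Bystander: dark red stapler, 150 x 36 x 44 mm, far right. Origin at its underside.
- mug: Bystander: blue mug, radius 40 mm, 95 mm tall, on the left. Origin at its underside.
- pencup: Bystander: dark cup with pencils, radius 36 mm, 155 mm tall with the pencils, on the left. Origin at its underside.
- slide: The whole follower slide with black push plate, aluminium plate, arm, roller and brass die; origin at the lower middle of the push plate's rear face, 16 mm above the table; axes as push_point.
- cam: The whole cam with its red lever; origin on its axis, 18 mm above the table; y points outward along the lever, the notch towards -x.
Not all that is in view belongs to the job. Of the things shaped like the blank, the orange one is meant.

How it is judged:
By the outcome, as a careful person would: the job done as asked, in the order asked, and still so for the second after the job is handed in, with the robot touching nothing.
It also fails if it takes over 51 s, if anything falls off the work surface, if the arm or the gripper's body presses on something with over 40 N, if the wrist force passes 120 N, or if a joint passes its speed limit or range.

## Working session

There is one attempt and no reset: what is moved stays moved. The work goes in short steps, Python scripts to look and compute and a tool call to move; the robot and the scene stay as the last step left them, time stands still between calls to the robot, and variables do not carry over. Pictures are saved under pics/ and viewed, and the job is handed in when it is done.

Besides the shell and the picture viewer there is one more tool, called after ">>>" by a JSON object that holds its "method" and its "body", one argument or row to a line. carry_out: Moves the arm, as the interface text tells. Its arguments: {"type":"object","properties":{"commands":{"type":"array"},"grip_force":{"type":"number"}},"required":["commands"]}

```bash
mkdir -p pics
python3 - <<'E'
from bench import r
import cv2
s=r.read_state();print({k:(v if not hasattr(v,'round') else v.round(3)) if not isinstance(v,list) else [round(a,3) for a in v] for k,v in s.items()})
for n in("top","side","wrist"):
    i=r.camera_info(n);print(n,i);cv2.imwrite(f"pics/{n}0.png",r.camera(n))
E
```

```text
{'time': 0.0, 'joint_positions': array([-1.204,  0.333, -0.065,  1.461,  0.022,  1.35 , -0.089]), 'joint_vel': array([ 0.001,  0.001, -0.002,  0.001, -0.001, -0.001,  0.   ]), 'joint_torque': array([ 0.0000e+00, -6.2326e+01,  2.4000e-02, -3.8991e+01, -6.1000e-02,
        4.0000e-02,  0.0000e+00]), 'ee_pos': array([0.237, 0.578, 0.222]), 'eef_rot': array([ 0.831,  0.557, -0.001,  0.   ]), 'ft_force': array([-0.032, -1.162, -0.545]), 'torque': array([0.011, 0.029, 0.076]), 'width': 0.08730696310485848}
top {'fx': 570.7650188631311, 'fy': 570.7650188631311, 'cx': 326.46270290360746, 'cy': 240.9732655586726, 'k1': -0.06852560332148587, 'origin': array([ 0.18989666, -0.05923249,  1.7820719 ]), 'rotation': array([-0.69827087,  0.71013989, -0.06396654,  0.06346194])}
side {'fx': 605.2981608559822, 'fy': 605.2981608559822, 'cx': 317.5558476236201, 'cy': 237.64597444074346, 'k1': -0.09718284822452121, 'origin': array([ 0.06233081, -1.08624566,  1.0183948 ]), 'rotation': array([ 0.89064263, -0.17338968,  0.08723295, -0.41119598])}
wrist {'fx': 340.3010255694084, 'fy': 340.3010255694084, 'cx': 326.4093384209545, 'cy': 237.79344359990705, 'k1': -0.0624023491314096, 'origin': array([0.17633096, 0.60292439, 0.38296575]), 'rotation': array([0.82421209, 0.55277187, 0.06800937, 0.10243247])}
```

View pics/top0.png

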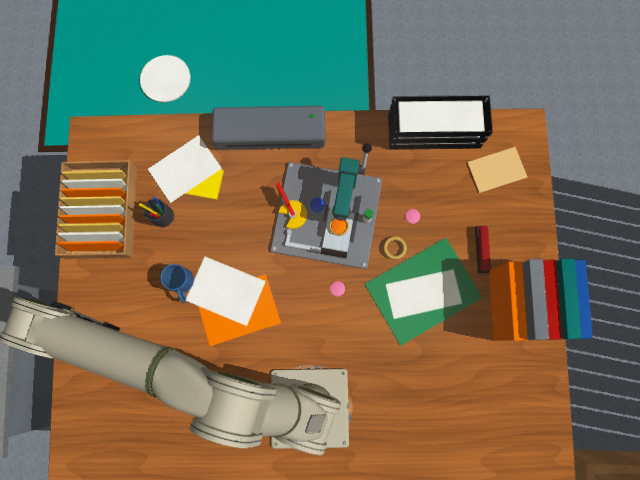

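View pics/side0.png

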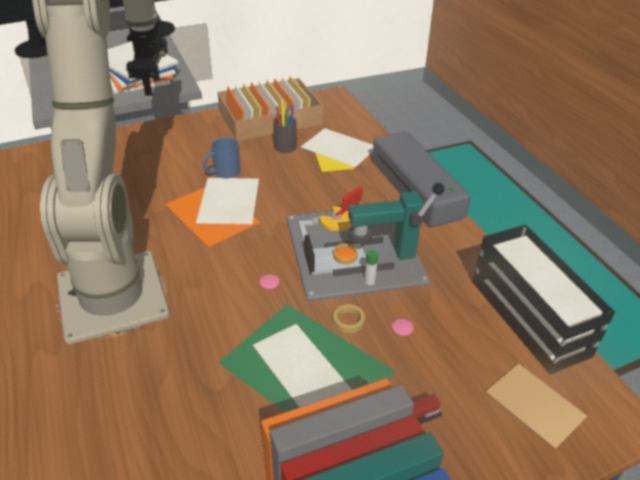

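View pics/wrist0.png

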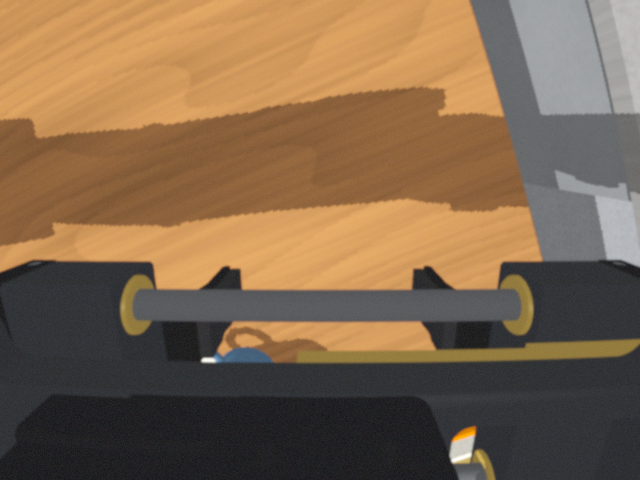

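The top view shows the press with its base plate corners near (290,164), (381,178), (367,267) and (272,250). The red lever runs from about (278,184) to (293,213), and the cam is at (293,214). I'll zoom in to get accurate positions.

```bash
cat > h.py <<'E'
import numpy as np, cv2
from scipy.spatial.transform import Rotation as R
from bench import r
def ray(info,u,v):
    K=np.array([[info['fx'],0,info['cx']],[0,info['fy'],info['cy']],[0,0,1]])
    p=cv2.undistortPoints(np.array([[[u,v]]],float),K,np.array([info['k1'],0,0,0]))[0,0]
    return info['origin'],R.from_quat(info['rotation']).apply([p[0],p[1],1])
def onz(info,u,v,z):
    o,d=ray(info,u,v); return o+d*(z-o[2])/d[2]
def proj(info,P):
    K=np.array([[info['fx'],0,info['cx']],[0,info['fy'],info['cy']],[0,0,1]])
    q=R.from_quat(info['rotation']).inv().apply(np.atleast_2d(P)-info['origin'])
    return cv2.projectPoints(q,np.zeros(3),np.zeros(3),K,np.array([info['k1'],0,0,0,0]))[0][:,0]
E
python3 - <<'E'
import cv2
im=cv2.imread('pics/top0.png')[150:280,255:400]
cv2.imwrite('pics/topz.png',cv2.resize(im,None,fx=4.6,fy=4.6,interpolation=cv2.INTER_CUBIC))
im=cv2.imread('pics/side0.png')[175:310,280:450]
cv2.imwrite('pics/sidez.png',cv2.resize(im,None,fx=4.4,fy=4.4,interpolation=cv2.INTER_CUBIC))
E
```

```text
(no output)
```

View pics/topz.png

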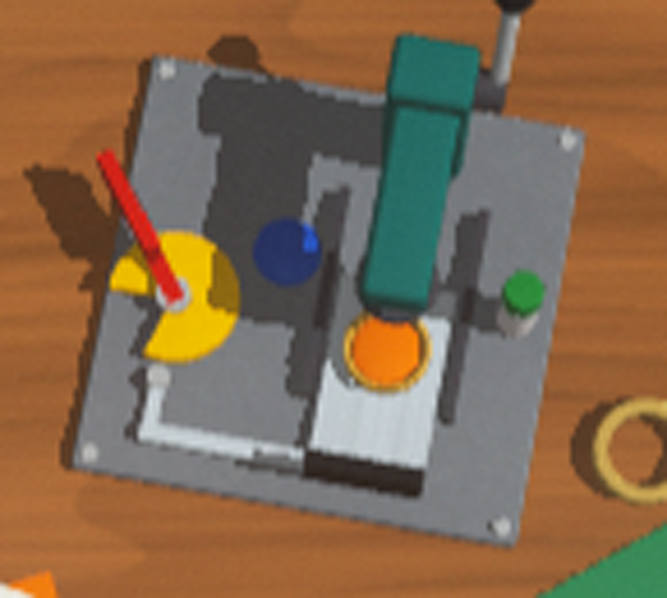

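View pics/sidez.png

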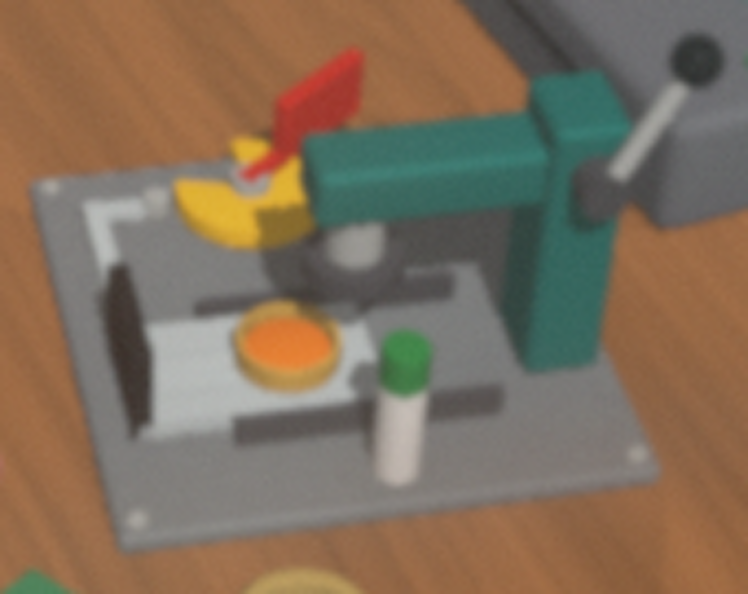

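```bash
cat > m.py <<'E'
from h import *
it=r.camera_info('top'); isd=r.camera_info('side')
zt=lambda u,v:((u+.5)/4.6-.5+255,(v+.5)/4.6-.5+150)
zs=lambda u,v:((u+.5)/4.4-.5+280,(v+.5)/4.4-.5+175)
loc=np.array([[180,200],[180,-110],[-120,-110],[-120,200]])/1e3
def fit(W):
    W=np.array(W)[:,:2];a=loc-loc.mean(0);b=W-W.mean(0)
    th=np.arctan2((a[:,0]*b[:,1]-a[:,1]*b[:,0]).sum(),(a*b).sum())
    M=np.array([[np.cos(th),-np.sin(th)],[np.sin(th),np.cos(th)]])
    t=W.mean(0)-M@loc.mean(0)
    return th,M,t,(W-(loc@M.T+t))*1e3
if __name__=='__main__':
    Wt=[onz(it,*zt(*p),.014) for p in [(152,58),(584,130),(515,545),(72,466)]]
    th,M,t,res=fit(Wt);print('top',th,t,res.round(1))
    # side: TL(hidden), visible corners: BL(33,185) BR(122,548 bottom ->top edge ~540) TR(657,470)
    Ws=[onz(isd,*zs(*p),.014) for p in [(657,465),(124,538),(34,184)]]
    print('side',[(M.T@(w[:2]-t)*1e3).round(1) for w in Ws],'expect',loc[1:]*1e3)
    L=lambda w:((M.T@(w[:2]-t))*1e3).round(1)
    for n,p,z in [('axis hub',(173,293),.035),('leverTip top',(105,156),.077),('leverinner',(176,297),.077),('roller',(158,376),.030),('plate topL rear',(304,481),.076),('plate topR rear',(421,495),.076),('blank',(386,349),.0385),('glue top',(523,292),.088),('spare',(287,251),.0205),('mughandle?',(0,0),0)]:
        w=onz(it,*zt(*p),z);print(n,w.round(4),L(w))
    im=cv2.imread('pics/top0.png');h=cv2.cvtColor(im,cv2.COLOR_BGR2HSV)
    m=((h[...,0]<6)|(h[...,0]>174))&(h[...,1]>190)&(h[...,2]>120);m[:,:270]=0;m[:,310:]=0;m[:170]=0;m[230:]=0
    ys,xs=np.nonzero(m);print(len(xs),cv2.minAreaRect(np.c_[xs,ys].astype(np.float32)),xs.min(),xs.max(),ys.min(),ys.max())
E
python3 m.py
```

```text
top -0.19181477566826113 [ 0.56131506 -0.10325562] [[-2.6 -0.8]
 [-1.2  1.6]
 [ 1.7  1.3]
 [ 2.1 -2.1]]
side [array([ 174.2, -103.9]), array([-119.7, -103.7]), array([-118.2,  199.7])] expect [[ 180. -110.]
 [-120. -110.]
 [-120.  200.]]
axis hub [0.5988 0.0429 0.035 ] [  8.9 150.6]
leverTip top [0.6844 0.0857 0.077 ] [ 84.8 209. ]
leverinner [0.5862 0.0384 0.077 ] [ -2.6 143.8]
roller [0.5421 0.0537 0.03  ] [-48.7 150.4]
plate topL rear [ 0.4608 -0.045   0.076 ] [-109.8   38.1]
plate topR rear [ 0.4502 -0.1217  0.076 ] [-105.5  -39.3]
blank [ 0.5565 -0.1016  0.0385] [-5.1  0.7]
glue top [ 0.5831 -0.1919  0.088 ] [ 38.3 -82.9]
spare [ 0.6305 -0.0352  0.0205] [55. 80.]
mughandle? [0.8235 0.1672 0.    ] [205.8 315.5]
120 ((285.0000305175781, 198.50003051757812), (34.882659912109375, 4.024921894073486), 63.43495178222656) 276 293 183 214
```

```bash
cat > g.py <<'E'
import sys
from h import *
th,t=-0.1918,np.array([.5613,-.1033])
M=np.array([[np.cos(th),-np.sin(th)],[np.sin(th),np.cos(th)]])
def state():
    s=r.read_state();p=s['ee_pos'];q=R.from_quat(s['eef_rot'])
    x=q.apply([1,0,0]);z=q.apply([0,0,1])
    print('t',round(s['time'],2),'world',p.round(4),'press',(M.T@(p[:2]-t)*1e3).round(1),'xaxis deg',np.degrees(np.arctan2(x[1],x[0])).round(1),'zax',z.round(3),'F',s['ft_force'].round(1),'w',round(s['width'],4));return p,q
def row(p,q,X,Y,Z,extra=0):
    # tool x along press +y (+extra rad)
    a=np.pi/2+th+extra
    tq=R.from_matrix(np.array([[np.cos(a),np.sin(a),0],[np.sin(a),-np.cos(a),0],[0,0,-1]]).T.T)
    w=np.r_[M@np.array([X,Y])/1e3+t,Z/1e3]
    return (q.inv().apply(w-p)/.025).round(2),np.degrees((q.inv()*tq).as_rotvec()).round(1)/5
if __name__=='__main__':
    p,q=state()
    for a in sys.argv[1:]:
        v=[float(b) for b in a.split(',')];print(a,*row(p,q,*v))
E
python3 g.py 89,166,223 89,166,45; python3 -c "
from m import *
for n,p in [('mug',(177,278)),('pens',(158,212))]:print(n,onz(it,*p,.1))"
```

```text
t 0.15 world [0.2374 0.5778 0.2219] press [-447.8  606.9] xaxis deg 67.7 zax [-0.    -0.001 -1.   ] F [-0.2 -1.   0.1] w 0.0869
89,166,223 [-13.07  24.52  -0.03] [-0.    0.02 -2.26]
89,166,45 [-13.06  24.52   7.09] [-0.    0.02 -2.26]
mug [0.39228471 0.38359814 0.1       ]
pens [0.5950571  0.44811395 0.1       ]
```

>>> {"method": "carry_out", "body": {
  "commands": [
    [[255,-1,2,-0.5,0,0,-0.2],[255,-2.2,4,-1,0,0,-0.4],[255,-3.4,6.2,-1,0,0,-0.6],[255,-4.6,8.5,-1,0,0,-0.8],[255,-5.8,10.8,-1,0,0,-1.0],[255,-7,13,-1,0,0,-1.2],[255,-8.1,15.2,-1,0,0,-1.4],[255,-9.2,17.3,-1,0,0,-1.6],[255,-10.2,19.3,-1,0,0,-1.8],[255,-11.2,21.2,-1,0,0,-2.0],[255,-12.2,23,-1,0,0,-2.2],[255,-13,24.4,-1,0,0,-2.26]]
  ],
  "grip_force": 10
}}

```text
time: 1.65
ee_pos: [0.679, 0.0433, 0.2468]
eef_rot: [0.772, 0.636, -0.001, 0.0]
ft_force: [0.2, 0.3, 1.2]
width: 0.0003
```

```bash
python3 g.py 89,166,223 89,166,46
python3 - <<'E'
from h import *
cv2.imwrite('pics/w1.png',r.camera('wrist'))
E
```

```text
t 1.65 world [0.679  0.0433 0.2468] press [ 87.6 166.3] xaxis deg 78.9 zax [-0.001 -0.002 -1.   ] F [0.2 0.3 1.2] w 0.0003
89,166,223 [-0.01  0.06  0.95] [-0.    0.02 -0.02]
89,166,46 [0.   0.06 8.03] [-0.    0.02 -0.02]
```

View pics/w1.png

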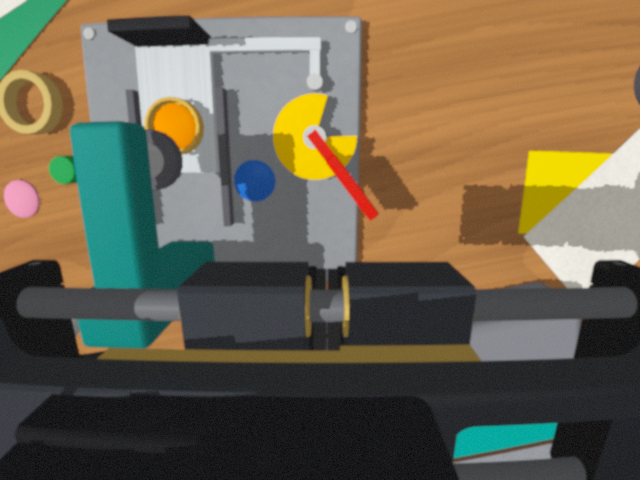

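The wrist view shows the lever tip at about (374,215), the hub at (315,137), the roller at (315,82), the rear plate corners at (358,17) and (82,28), and the push plate along the top. I'll cross-check these against the top-view fit.

Run:
```python
from g import *
i=r.camera_info('wrist')
for n,u,v,z in [('leverin',312,134,77),('levertip',374,214,77),('roller',315,82,30),('rearL',359,17,14),('rearR',82,27,14),('plate toprearR',108,21,76),('plate toprearL',192,16,76),('plate topfrontL',210,40,76),('blank',173,125,38.5)]:
    w=onz(i,u,v,z/1e3);print(n,w.round(4),(M.T@(w[:2]-t)*1e3).round(1))
```

```text
leverin [0.5965 0.0397 0.077 ] [  7.3 147.1]
levertip [0.6827 0.084  0.077 ] [ 83.5 207. ]
roller [0.543  0.0519 0.03  ] [-47.6 148.8]
rearL [0.4851 0.1104 0.014 ] [-115.6  195.2]
rearR [ 0.427  -0.1859  0.014 ] [-116.1 -106.7]
plate toprearR [ 0.4584 -0.1222  0.076 ] [-97.4 -38.2]
plate toprearL [ 0.4735 -0.0444  0.076 ] [-97.4  41. ]
plate topfrontL [ 0.4968 -0.0335  0.076 ] [-76.6  56.2]
blank [ 0.555  -0.1033  0.0385] [-6.2 -1.2]
```

>>> {"method": "carry_out", "body": {
  "commands": [
    [[255,0,0.06,1.3,0,0,0],[255,0,0.06,2.6,0,0,0],[255,0,0.06,3.9,0,0,0],[255,0,0.06,5.2,0,0,0],[255,0,0.06,6.5,0,0,0],[255,0,0.06,7.5,0,0,0],[255,0,0.06,8,0,0,0],[255,0,0.06,8,0,0,0]]
  ]
}}

```text
time: 2.7
ee_pos: [0.6815, 0.0363, 0.0456]
eef_rot: [0.774, 0.634, -0.002, 0.001]
ft_force: [-0.0, -0.1, 0.9]
width: 0.0002
```

```bash
cat > sw.py <<'E'
from g import *
p,q=state()
for f in [1.0,.9,.8,.7,.6,.5,.4,.3,.2,.1,0,-.03]:
    rc=85
    X=7+rc*np.sin(f)+6*np.cos(f)+9.5;Y=150+rc*np.cos(f)-6*np.sin(f)-15
    print(f,round(X),round(Y),row(p,q,X,Y,46)[0])
E
python3 sw.py
python3 - <<'E'
from h import *
cv2.imwrite('pics/w2.png',r.camera('wrist'))
E
```

```text
t 2.7 world [0.6815 0.0363 0.0456] press [ 91.4 160. ] xaxis deg 78.6 zax [-0.002 -0.005 -1.   ] F [-0.  -0.1  0.9] w 0.0002
1.0 91 176 [ 0.63 -0.01 -0.02]
0.9 87 183 [ 0.92 -0.19 -0.02]
0.8 82 190 [ 1.19 -0.4  -0.02]
0.7 76 196 [ 1.44 -0.63 -0.02]
0.6 69 202 [ 1.66 -0.89 -0.02]
0.5 63 207 [ 1.86 -1.17 -0.02]
0.4 55 211 [ 2.03 -1.46 -0.02]
0.3 47 214 [ 2.17 -1.78 -0.03]
0.2 39 217 [ 2.27 -2.1  -0.03]
0.1 31 219 [ 2.34 -2.43 -0.03]
0 22 220 [ 2.38 -2.77 -0.03]
-0.03 20 220 [ 2.39 -2.87 -0.03]
```

View pics/w2.png

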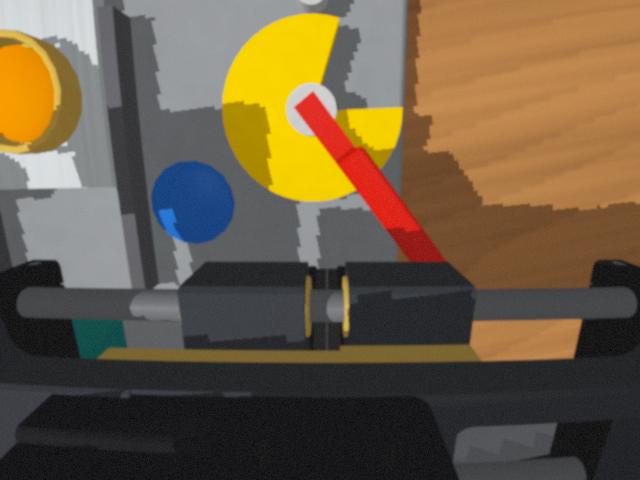

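The lever hasn't moved, and the fingertips are clear of it on its clockwise side. Starting the sweep.

>>> {"method": "carry_out", "body": {
  "commands": [
    [[255,0.3,0,0,0,0,0],[255,0.63,0,0,0,0,0],[255,0.78,-0.1,0,0,0,0],[255,0.92,-0.19,0,0,0,0],[255,1.06,-0.3,0,0,0,0],[255,1.19,-0.4,0,0,0,0],[255,1.32,-0.52,0,0,0,0],[255,1.44,-0.63,0,0,0,0],[255,1.55,-0.76,0,0,0,0],[255,1.66,-0.89,0,0,0,0],[255,1.76,-1.03,0,0,0,0],[255,1.86,-1.17,0,0,0,0]]
  ]
}}

```text
time: 4.25
ee_pos: [0.6627, 0.0882, 0.0467]
eef_rot: [0.774, 0.634, -0.001, 0.002]
ft_force: [2.9, 0.3, 1.2]
width: 0.0006
```

```bash
python3 sw.py
python3 - <<'E'
from h import *
cv2.imwrite('pics/w3.png',r.camera('wrist'))
E
```

```text
t 4.25 world [0.6627 0.0882 0.0467] press [ 63.  207.3] xaxis deg 78.7 zax [ 0.    -0.005 -1.   ] F [2.9 0.3 1.2] w 0.0006
1.0 91 176 [-1.25  1.14  0.03]
0.9 87 183 [-0.96  0.96  0.03]
0.8 82 190 [-0.69  0.75  0.03]
0.7 76 196 [-0.44  0.52  0.03]
0.6 69 202 [-0.22  0.26  0.03]
0.5 63 207 [-0.02 -0.02  0.03]
0.4 55 211 [ 0.15 -0.32  0.03]
0.3 47 214 [ 0.28 -0.63  0.02]
0.2 39 217 [ 0.39 -0.95  0.02]
0.1 31 219 [ 0.46 -1.28  0.02]
0 22 220 [ 0.5  -1.62  0.02]
-0.03 20 220 [ 0.5  -1.73  0.02]
```

View pics/w3.png

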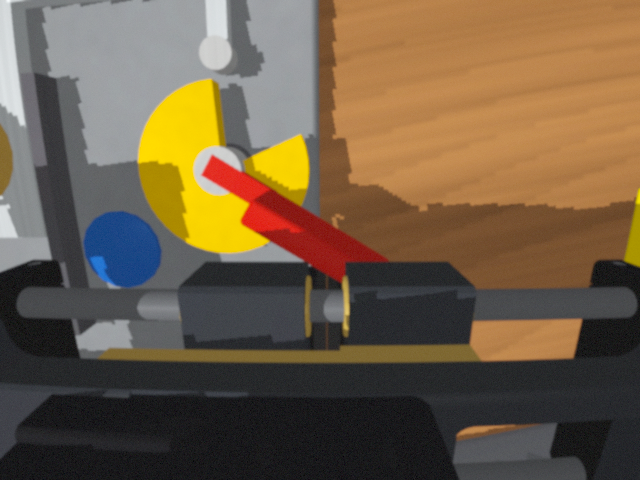

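The lever has turned to about 0.5 rad. Hub is at (217,170), and one notch edge now points roughly at the roller (215,53). Continuing.

>>> {"method": "carry_out", "body": {
  "commands": [
    [[255,0.06,-0.16,0,0,0,0],[255,0.15,-0.32,0,0,0,0],[255,0.22,-0.47,0,0,0,0],[255,0.28,-0.63,0,0,0,0],[255,0.34,-0.79,0,0,0,0],[255,0.39,-0.95,0,0,0,0],[255,0.43,-1.12,0,0,0,0],[255,0.46,-1.28,0,0,0,0],[255,0.48,-1.45,0,0,0,0],[255,0.5,-1.62,0,0,0,0],[255,0.5,-1.62,0,0,0,0]]
  ]
}}

```text
time: 5.68
ee_pos: [0.6243, 0.1089, 0.0464]
eef_rot: [0.773, 0.634, -0.002, 0.001]
ft_force: [-0.1, 0.8, 0.5]
width: 0.0003
```

```bash
python3 sw.py|sed -n '1p;10,20p'
python3 - <<'E'
from h import *
cv2.imwrite('pics/w4.png',r.camera('wrist'))
E
```

```text
t 5.67 world [0.6243 0.1089 0.0464] press [ 21.4 220.3] xaxis deg 78.7 zax [-0.001 -0.005 -1.   ] F [-0.1  0.8  0.5] w 0.0003
0.2 39 217 [-0.12  0.72  0.01]
0.1 31 219 [-0.05  0.38  0.01]
0 22 220 [-0.01  0.05  0.01]
-0.03 20 220 [-0.01 -0.06  0.01]
```

View pics/w4.png

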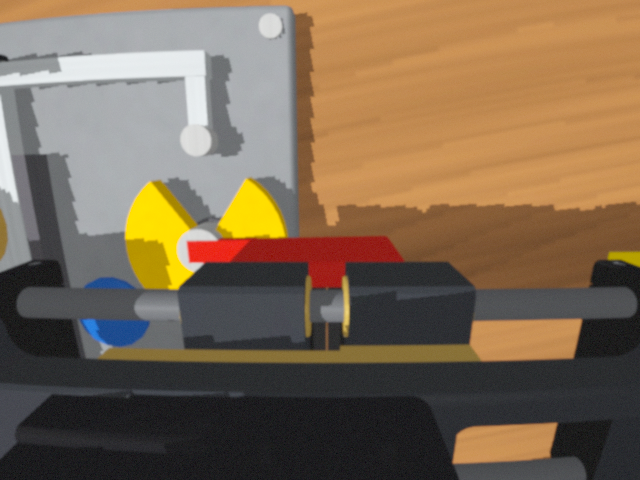

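The notch is now symmetric about the roller (196,140) and the lever runs along the press's +y. I'll measure the angle, then back off forward and lift.

Run:
```python
from g import *
i=r.camera_info('wrist')
P=[]
for n,u,v,z in [('a',190,241,77),('b',388,237,77),('notchL',153,181,30),('notchR',249,179,30),('roller',196,137,30),('hub',197,247,33)]:
    w=onz(i,u,v,z/1e3);l=(M.T@(w[:2]-t)*1e3);P.append(l);print(n,l.round(1))
d=P[1]-P[0];print('lever ang',np.arctan2(d[0],d[1]))
```

```text
a [-10.7 165.6]
b [-12.  244.6]
notchL [-31.2 128.8]
notchR [-31.6 180. ]
roller [-53.1 153.9]
hub [  4.1 150.3]
lever ang -0.016800482563961838
```

>>> {"method": "carry_out", "body": {
  "commands": [
    [[255,0,0.4,0,0,0,0],[255,0,0.9,0,0,0,0],[255,0,1,-1,0,0,0],[255,0,1,-2.5,0,0,0],[255,0,1,-4.5,0,0,0],[255,0,1,-6.5,0,0,0],[255,0,1,-6.5,0,0,0]]
  ]
}}

```text
time: 6.6
ee_pos: [0.6518, 0.1042, 0.2135]
eef_rot: [0.774, 0.634, 0.001, 0.003]
ft_force: [0.0, -0.4, -0.1]
width: 0.0003
```

```bash
python3 g.py -145,0,208 -145,0,52
python3 - <<'E'
from g import *
i=r.camera_info('wrist');cv2.imwrite('pics/w5.png',r.camera('wrist'))
E
```

```text
t 6.6 world [0.6518 0.1042 0.2135] press [ 49.3 221. ] xaxis deg 78.6 zax [ 0.006 -0.003 -1.   ] F [ 0.  -0.4 -0.1] w 0.0003
-145,0,208 [-8.89 -7.72  0.19] [ 0.06  0.02 -0.08]
-145,0,52 [-8.87 -7.76  6.43] [ 0.06  0.02 -0.08]
```

View pics/w5.png

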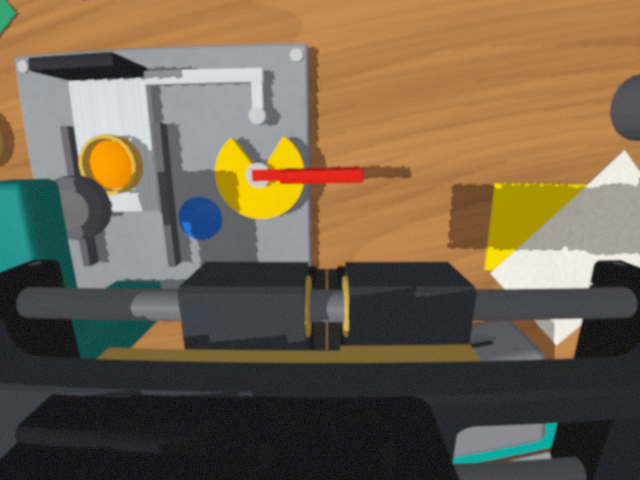

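The lever is at about −0.02 rad, with its notch facing the roller (258,116). The spare and the orange blank are unmoved. Now moving behind the push plate.

>>> {"method": "carry_out", "body": {
  "commands": [
    [[255,-1,-0.9,0,0,0,0],[255,-2.5,-2.2,0,0,0,0],[255,-4,-3.5,0,0,0,0],[255,-5.5,-4.8,0,0,0,0],[255,-7,-6.1,0,0,0,0],[255,-8.2,-7.2,0,0,0,0],[255,-8.88,-7.74,0.2,0,0,0],[255,-8.88,-7.74,1.5,0,0,0],[255,-8.88,-7.74,3,0,0,0],[255,-8.88,-7.74,4.5,0,0,0],[255,-8.88,-7.74,5.8,0,0,-0.08],[255,-8.88,-7.74,6.4,0,0,-0.08]]
  ]
}}

```text
time: 8.15
ee_pos: [0.416, -0.0764, 0.0488]
eef_rot: [0.771, 0.636, -0.002, 0.001]
ft_force: [-0.2, 0.5, 0.9]
width: 0.0002
```

```bash
python3 g.py -145,0,52 -112,0,52 -75.5,0,52
python3 - <<'E'
from g import *
i=r.camera_info('wrist');cv2.imwrite('pics/w6.png',r.camera('wrist'));cv2.imwrite('pics/s6.png',cv2.resize(r.camera('side')[100:340,200:500],None,fx=2.5,fy=2.5))
E
```

```text
t 8.15 world [ 0.416  -0.0764  0.0488] press [-147.8   -1.3] xaxis deg 79.0 zax [-0.002 -0.005 -1.   ] F [-0.2  0.5  0.9] w 0.0002
-145,0,52 [ 0.05  0.11 -0.13] [-0.02  0.06  0.  ]
-112,0,52 [ 0.05  1.43 -0.13] [-0.02  0.06  0.  ]
-75.5,0,52 [ 0.05  2.89 -0.13] [-0.02  0.06  0.  ]
```

View pics/w6.png

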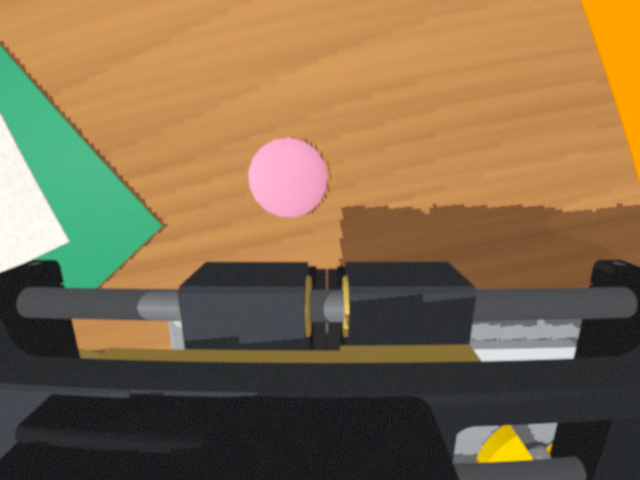

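View pics/s6.png

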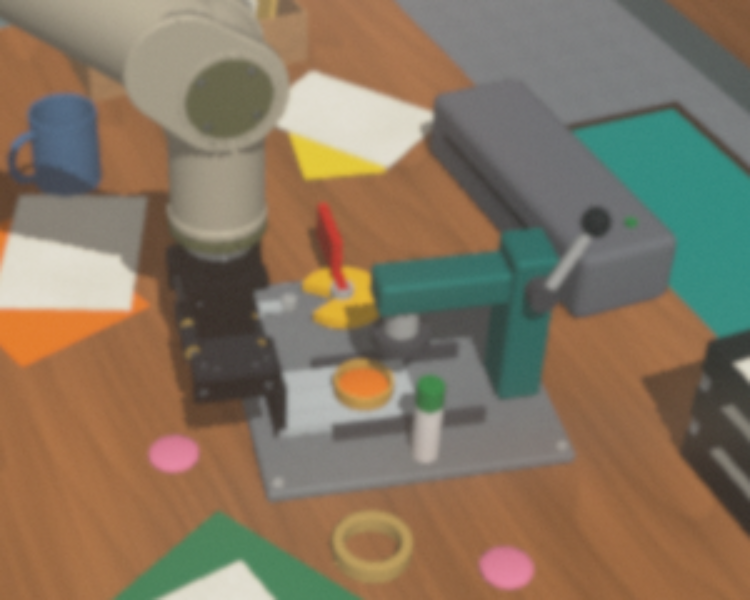

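The gripper is behind the push plate and nothing has been disturbed. I'll approach slowly and watch the force.

>>> {"method": "carry_out", "body": {
  "commands": [
    [[255,0.05,0.4,-0.15,0,0,0],[255,0.05,0.8,-0.15,0,0,0],[255,0.05,1.1,-0.15,0,0,0],[255,0.05,1.25,-0.15,0,0,0],[255,0.05,1.35,-0.15,0,0,0],[255,0.05,1.43,-0.15,0,0,0],[255,0.05,1.51,-0.15,0,0,0],[255,0.05,1.59,-0.15,0,0,0],[255,0.05,1.67,-0.15,0,0,0],[255,0.05,1.75,-0.15,0,0,0],[255,0.05,1.83,-0.15,0,0,0]]
  ]
}}

```text
time: 9.62
ee_pos: [0.4614, -0.0838, 0.0532]
eef_rot: [0.771, 0.636, -0.002, 0.001]
ft_force: [-2.9, 0.2, 0.2]
width: 0.0006
```

```bash
python3 g.py -75.5,0,52
python3 - <<'E'
from g import *
i=r.camera_info('wrist');cv2.imwrite('pics/s7.png',cv2.resize(r.camera('side')[100:340,200:500],None,fx=2.5,fy=2.5))
E
```

```text
t 9.62 world [ 0.4614 -0.0838  0.0532] press [-1.018e+02  1.000e-01] xaxis deg 79.0 zax [-0.002 -0.005 -1.   ] F [-2.9  0.2  0.2] w 0.0006
-75.5,0,52 [-0.    1.05  0.05] [-0.02  0.06  0.  ]
```

View pics/s7.png

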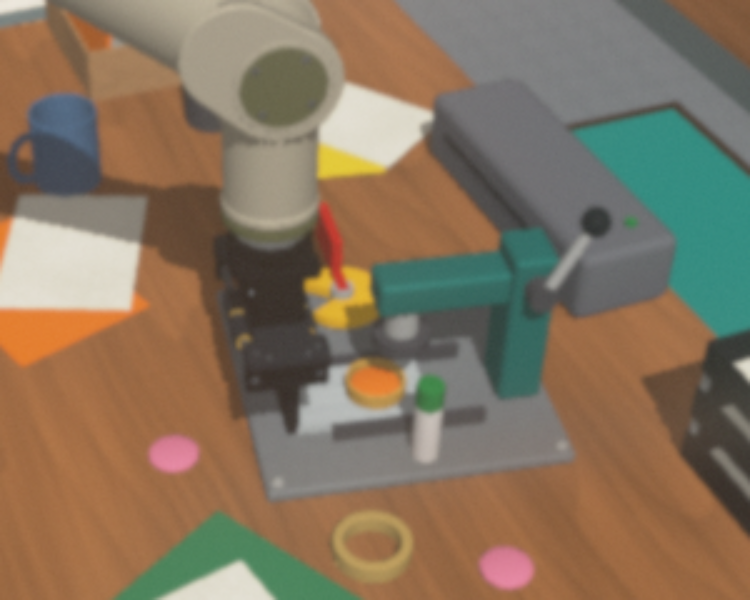

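The slide is moving under 2.9 N of friction with no blocking. Continuing.

>>> {"method": "carry_out", "body": {
  "commands": [
    [[255,0,0.06,0,0,0,0],[255,0,0.14,0,0,0,0],[255,0,0.22,0,0,0,0],[255,0,0.3,0,0,0,0],[255,0,0.38,0,0,0,0],[255,0,0.46,0,0,0,0],[255,0,0.54,0,0,0,0],[255,0,0.62,0,0,0,0],[255,0,0.7,0,0,0,0],[255,0,0.78,0,0,0,0],[255,0,0.85,0,0,0,0],[255,0,0.9,0,0,0,0]]
  ]
}}

```text
time: 11.18
ee_pos: [0.4831, -0.0881, 0.0532]
eef_rot: [0.772, 0.636, -0.003, 0.001]
ft_force: [-10.9, 0.5, 9.7]
width: 0.0004
```

```bash
python3 g.py -75.5,0,52
```

```text
t 11.18 world [ 0.4831 -0.0881  0.0532] press [-79.7   0. ] xaxis deg 79.0 zax [-0.004 -0.005 -1.   ] F [-10.9   0.5   9.7] w 0.0004
-75.5,0,52 [-0.    0.17  0.05] [-0.04  0.06  0.  ]
```

Force rose to 11 N, including an upward part. I'll look before pushing further.

Run:
```python
from g import *
cv2.imwrite('pics/s8.png',cv2.resize(r.camera('side')[160:320,260:460],None,fx=3.7,fy=3.7,interpolation=cv2.INTER_CUBIC))
cv2.imwrite('pics/t8.png',cv2.resize(r.camera('top')[150:280,255:400],None,fx=4.6,fy=4.6,interpolation=cv2.INTER_CUBIC))
cv2.imwrite('pics/w8.png',r.camera('wrist'));print(r.read_state()['ft_force'],r.read_state()['torque'])
```

```text
[-6.80838161 -0.2512063   5.26816666] [-0.12064189  1.51339976 -0.03708081]
```

View pics/s8.png

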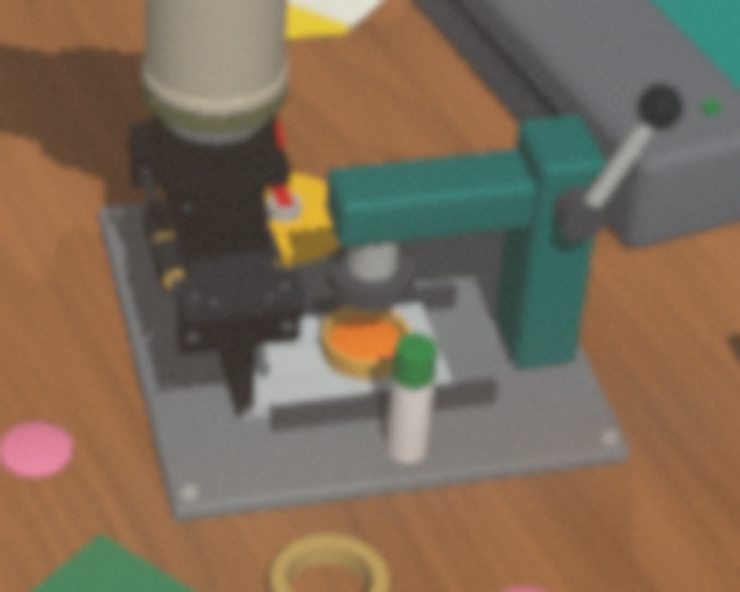

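View pics/t8.png

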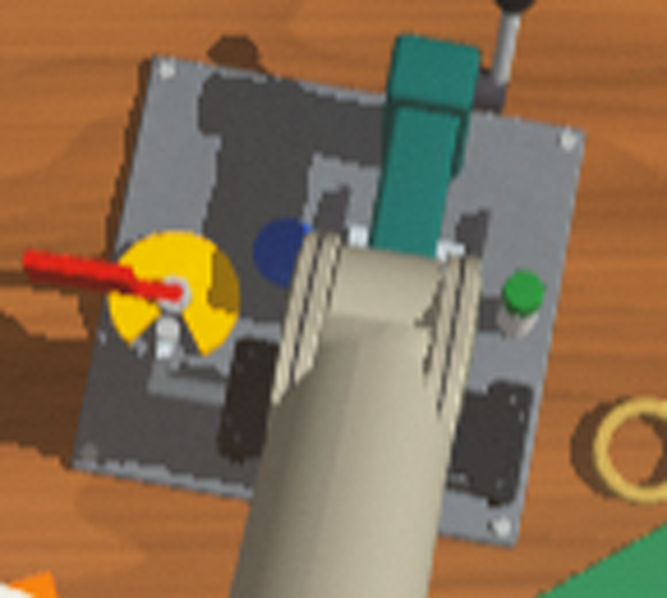

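View pics/w8.png

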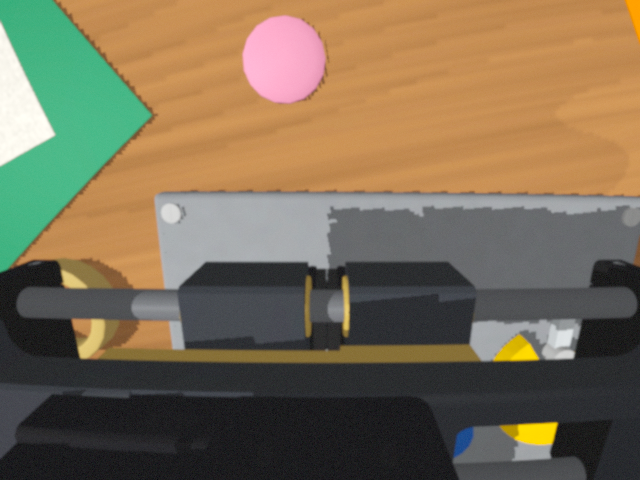

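Run:
```python
from m import *
L=lambda w:((M.T@(w[:2]-t))*1e3).round(1)
th,t=-0.1918,np.array([.5613,-.1033])
M=np.array([[np.cos(th),-np.sin(th)],[np.sin(th),np.cos(th)]])
print(L(onz(it,*zt(158,376),.03)),L(onz(it,*zt(168,330),.03)))
zs2=lambda u,v:((u+.5)/3.7-.5+260,(v+.5)/3.7-.5+160)
print('blank side before',L(onz(isd,*zs(287,345),.0385)),'now',L(onz(isd,*zs2(366,336),.0385)))
print('die rim rear/near before',L(onz(isd,*zs(234,345),.042)),'now',L(onz(isd,*zs2(320,338),.042)))
```

```text
[-48.7 150.5] [-16.1 149.7]
blank side before [-8.1  1.8] now [27.1  4.9]
die rim rear/near before [-37.9   3.4] now [-4.4  4.7]
```

The roller shows about 32.6 mm of travel and the die about 33.5 mm, so the slide is at or nearly at its stop. A small nudge will confirm it.

>>> {"method": "carry_out", "body": {
  "commands": [
    [[255,0,0.04,0,0,0,0],[255,0,0.06,0,0,0,0],[255,0,0.06,0,0,0,0]]
  ]
}}

```text
time: 11.7
ee_pos: [0.483, -0.0881, 0.0531]
eef_rot: [0.772, 0.636, -0.004, -0.001]
ft_force: [-12.0, 0.7, 10.0]
width: 0.0004
```

```bash
python3 g.py -75.5,0,52
```

```text
t 11.7 world [ 0.483  -0.0881  0.0531] press [-79.7   0.1] xaxis deg 79.0 zax [-0.007 -0.004 -1.   ] F [-12.    0.7  10. ] w 0.0004
-75.5,0,52 [-0.    0.17  0.04] [-0.06  0.06  0.  ]
```

There was no motion and the force rose to 12 N, so this is the hard stop. Backing off, lifting and moving clear.

>>> {"method": "carry_out", "body": {
  "commands": [
    [[255,0,-0.1,0,0,0,0],[255,0,-0.4,0,0,0,0],[255,0,-1.2,0,0,0,0],[255,0,-2.2,0,0,0,0],[255,0,-2.5,-1.5,0,0,0],[255,0,-2.5,-3.5,0,0,0],[255,0,-2.5,-5.5,0,0,0],[255,0,-2.5,-7.5,0,0,0],[255,0,-2,-9,0,0,0],[255,0,-1.5,-9.5,0,0,0]]
  ]
}}

```text
time: 12.95
ee_pos: [0.4491, -0.08, 0.2935]
eef_rot: [0.771, 0.636, -0.002, 0.001]
ft_force: [0.2, -0.1, -1.7]
width: 0.0007
```

>>> {"method": "carry_out", "body": {
  "commands": [
    [[255,2,0,0,0,0,0],[255,4,0,0,0,0,0],[255,6,0,0,0,0,0],[255,8,0,0,0,0,0],[255,10,0,0,0,0,0],[255,11,0,0,0,0,0],[255,11,0,0,0,0,0],[255,11,0,0,0,0,0]]
  ]
}}

```text
time: 13.95
ee_pos: [0.5017, 0.1884, 0.2927]
eef_rot: [0.772, 0.636, -0.002, 0.001]
ft_force: [0.6, -0.8, 0.2]
width: 0.0005
```

```bash
python3 g.py
python3 - <<'E'
from g import *
cv2.imwrite('pics/s9.png',cv2.resize(r.camera('side')[160:320,260:460],None,fx=3.7,fy=3.7,interpolation=cv2.INTER_CUBIC))
cv2.imwrite('pics/t9.png',cv2.resize(r.camera('top')[150:280,255:400],None,fx=4.6,fy=4.6,interpolation=cv2.INTER_CUBIC))
E
```

```text
t 13.95 world [0.5017 0.1884 0.2927] press [-114.2  275. ] xaxis deg 78.9 zax [-0.002 -0.004 -1.   ] F [ 0.6 -0.8  0.2] w 0.0005
```

View pics/s9.png

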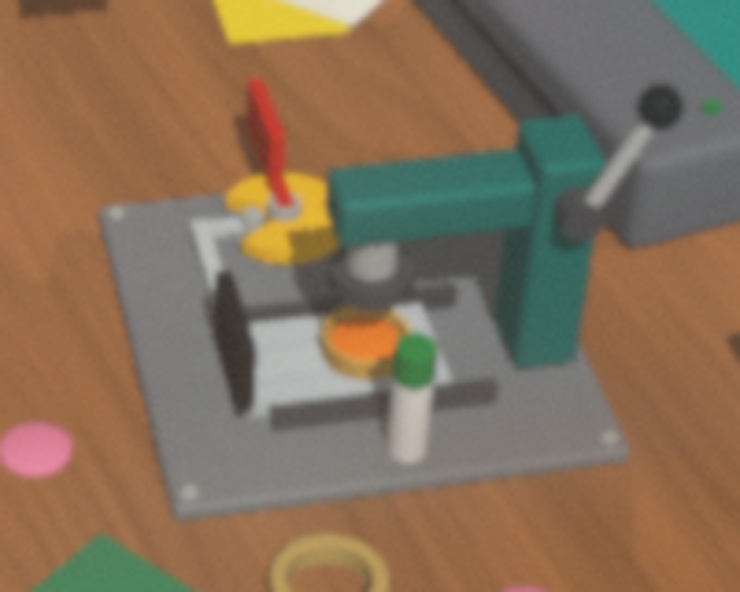

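View pics/t9.png

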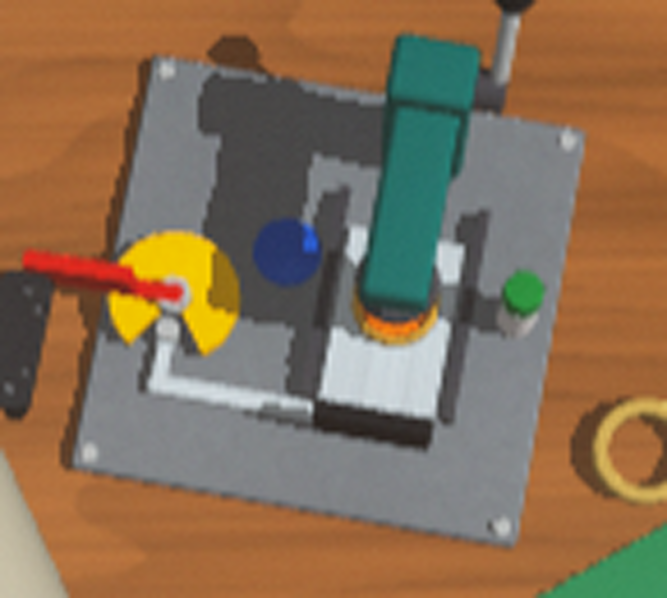

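The slide is home with the roller in the notch, and the blank is flat in its die under the head. The bystanders haven't moved. I'll move a bit further away and hand in.

>>> {"method": "carry_out", "body": {
  "commands": [
    [[255,2,0,0,0,0,0],[255,4,0,0,0,0,0],[255,5,0,0,0,0,0],[255,5,0,0,0,0,0],[255,5,0,0,0,0,0],[255,5,0,0,0,0,0]]
  ]
}}

```text
time: 14.8
ee_pos: [0.5262, 0.3095, 0.293]
eef_rot: [0.773, 0.635, -0.001, 0.001]
ft_force: [0.5, 0.6, 0.7]
width: 0.0006
```

```bash
python3 g.py; python3 -c "
from bench import r
print(r.close_job())"
```

```text
t 14.8 world [0.5262 0.3095 0.293 ] press [-113.2  398.5] xaxis deg 78.8 zax [-0.001 -0.003 -1.   ] F [0.5 0.6 0.7] w 0.0006
the job is handed in; nothing more can be done
None
```

The cam is unlocked, the slide is home under the press head, and I handed the job in at 14.8 s.

- **Lever:** With the gripper shut, I swept it round from about 0.92 rad. It measured about −0.02 rad afterwards, with the notch centred on the roller. I only moved to the black plate after checking this.
- **Slide:** I pushed the black plate slowly, against about 3 N of friction, until it stopped. A last nudge of about 1.5 mm gave no motion and raised the force (12 N back, 10 N up on the tool), so I took that as the hard stop.
- **Travel:** The cameras gave 32.6 mm at the roller and 33.5 to 35 mm at the die and blank, against 34 mm nominal. That spread is about what the calibration allows.
- **Final state:** The last pictures show the roller in the notch and the orange blank in its die. The spare, glue stick and tape look unmoved. The mug, pen cup and stapler were not in those pictures, but the arm passed well clear of them. It finished left of the press at 0.29 m height, with no contact force.

Two readings disagreed. One base plate corner in the side view was about 8 mm off the top-view fit, probably because I picked the wrong pixel. The upward force at the stop was more than I expected; the pictures showed no other contact, and it was gone once I backed off.

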